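Feeler blade in a heat-sink clamp

TASK

Slide the cover of the grey case fully open, take the feeler blade out by its upright grip, and slide the blade straight in through the flared mouth of the heat-sink clamp, flat between the base plate and the finned heat sink, until both plates bear snugly on it and its tip is past the middle of the heat sink but not out at the back. Finish while still gripping the blade there, held still: do not let go, do not pry the heat sink up high, and leave the other things on the bench where they are.

Things in the scene. Friction and masses are not known exactly. Their poses are not given: they have to be found in the camera images.
- case: grey metal case fixed to the bench, 176 (x) x 238 (y), origin under its centre; walls 6 thick, 50 high, with steel guide lips along the -x and +x rims up to 59; inner floor 5 above the bench. Two equal compartments, 164 (x) x 110 (y) inside, centred at its y = +58 and -58; the blade lies in the +y one, under the cover
- cover (a joint): flat aluminium cover, 166 x 118 x 5, sliding on the case: 0 = over the +y compartment (shut), grows as the cover slides towards the case's -y, 0.116 m = fully open, over the -y compartment. It starts shut or up to 25 mm open. About 2 N moves it, plus 6 N per m/s of speed; it stays where left
- cover_handle (a point): centre of the black upright bar handle in the middle of the cover: 44 (case's x) x 14 (case's y) x 30 tall; the point is 15 above the cover's top face, which is 56 above the bench. Axes as the case's
- blade_grip (a point): centre of the black upright grip, 30 (x) x 14 (y) x 40 tall, on the rear end of the steel feeler blade, which is 22 wide and 4 thick and runs along the grip's +x, 105 from here to its rounded tip. The point is 24 above the blade's underside; about 0.1 kg in all. It starts lying flat on the case's inner floor, tip roughly towards the case's +x
- blade_tip (a point): the rounded tip of the blade, 105 along +x from the grip's centre, 2 above the blade's underside; axes as the grip's
- clamp: heat-sink clamp fixed to the bench, base 110 (x) x 130 (y), two spring posts at y = +55 and -55, 92 high; origin on the bench under the heat sink's centre. Two level aluminium plates, 60 (x, -30 to +30) x 80 (y): top of the base plate 40 above the bench, underside of the finned heat sink 41 (gap 1 at rest), fins up to 71. The blade goes in at the mouth on the -x side, along the clamp's +x
- mouth (a point): middle of the base plate's front edge, 30 before the clamp's origin along its x, 40 above the bench; axes as the clamp's. From here both plates' lips flare outwards at 25 degrees to x = -43, where the mouth is about 13 high, centred 40.5 above the bench
- heatsink (a joint): how far the heat sink has been lifted: 0 = at rest with a gap of 1 mm, up to 0.010 m; sprung down with about 5 N at rest, plus 0.3 N per mm. A blade 4 thick lying on the base plate lifts it by 3 mm
- base_plate (a joint): how far the base plate has been pressed down on its springs: 0 at rest, up to 0.005 m; it gives way only above about 9 N, then 1.5 N per mm
- multimeter: bystander, loose: red hand multimeter lying flat, 150 x 75 x 37, origin under its centre
- spool: bystander, loose: small green spool standing on its end, 60 across, 46 tall, origin under its centre
- bottle: bystander, loose: small white bottle, 44 across, 110 tall, origin under its centre
- driver: bystander, loose: screwdriver about 170 long lying on the bench between the case and the clamp, origin under it
- phone: bystander, loose: black phone lying flat, 145 x 70 x 9, origin under its centre
- parts_tray: bystander, loose: open cardboard parts tray, 120 x 100 x 35, origin under its centre
- brush: bystander, loose: brush about 160 long lying on the bench, origin under it
There are look-alikes about, which are no part of the job. What is shaped like the clamp but pink is not meant.

How it is judged (in metres and radians):
On the way, in this order (a step that is already met when the one before it is completed fails the run):
1. the cover is slid fully open (within 16 mm of its end) (value of joint cover above 0.1 m), for 0.1 s.
2. the blade is lifted out of the case by the gripper (height (world z) of blade_tip above 0.055 m and height (world z) of blade_grip above 0.075 m and contact force between blade and case below 0.05 N and contact force between the fingers and blade above 1 N), for 0.1 s.
3. the blade's tip enters between the plates at the mouth and the heat sink bears on it (x of blade_tip in the frame of clamp between -0.03 and 0 m and z of blade_tip in the frame of mouth between -0.004 and 0.008 m and contact force between blade and heatsink above 0.5 N), for 0.03 s.
At the end, for the whole second after the job is handed in: Cover over 0.10 m open; blade tip 0 to 30 mm past the middle of the heat sink, within 18 mm of its centre line, 0.2 rad of its x and 0.12 rad of level; heat sink lifted less than 6 mm, pressing on the blade over 1.5 N, base plate over 0.5 N; fingers gripping over 3 N; blade under 10 mm/s (value of joint cover above 0.1 m and x of blade_tip in the frame of clamp between 0 and 0.03 m and y of blade_tip in the frame of clamp between -0.018 and 0.018 m and angle between the x axis of blade_tip and the x axis of clamp, either way round below 0.2 rad and angle between blade_tip's own z axis and vertical below 0.12 rad and value of joint heatsink below 0.006 m and contact force between blade and heatsink above 1.5 N and contact force between blade and base_plate above 0.5 N and contact force between the fingers and blade above 3 N and linear speed of blade below 0.01 m/s); the arm keeps its last pose, push and grip.
It fails at once if the heat sink is pried up more than 8 mm (value of joint heatsink above 0.008 m).
It fails at once if a bystander is moved more than 30 mm (distance of any of multimeter, spool, bottle, driver, phone, parts_tray, brush from where it was at the start of the episode above 0.03 m).
It also fails if it takes over 51 s, if anything falls off the work surface, if the arm or the gripper's body presses on something with over 40 N, if the wrist force passes 120 N, or if a joint passes its speed limit or range.

ROBOT

A 6-joint arm with a two-finger parallel gripper is mounted at the origin on the work surface. World frame = base frame: x ahead of the robot, y to its left, z up, the work surface at z = 0. Lengths are in mm, angles in degrees, forces in N, time in s.
With the tool pointing down it reaches from about 300 to 850 mm from the base axis. Payload 4.2 kg.
Tool frame: the origin (TCP) lies midway between the tips of the shut fingers; the grasp point (between the pads) lies env.hold_point_z behind it (env.hold_point_z is the distance from the TCP to the grasp point, in mm); z points along the fingers, y is the line along which they close (so a half turn about z gives the same grasp; the last joint's range is limited). The gripper opens to 91 mm and grips with 3 to 60 N. Pads are 32 mm wide; open, the fingers measure 118 mm over their backs; the gripper's body (76 mm by 178 mm) begins 60 mm behind the grasp point.
Start: joints at [73.854, 18.312, 89.639, -0, 72.044, -1.146], TCP at [148.823, 555.423, 213.976] pointing down, gripper open.
Joint ranges: [-177.97, 177.97], [-48.28, 115.42], [12.27, 149.76], [-77.06, 257.06], [2.81, 150.46], [-146.56, 146.56]. Speed limits (degrees/s): [147.25, 147.25, 180, 180, 180, 180].

INTERFACE

Orientations are given as [roll, pitch, yaw] about the fixed x, y, z axes, in that order (R = Rz(yaw) Ry(pitch) Rx(roll)).
In Python, from workcell import env, viewer, spotter gives the robot as it stands.
- The arm moves only by the tool apply_moves, never from a script. Its arguments are lists of equal length, an entry for each row: "delta_pos": the shift along the world's x, y, z normalised to -1 to 1, where 1 is 120 mm, a list of three; "rot": the turn, a rotation vector about the world's x, y, z normalised to -1 to 1, where 1 is 1.5 rad, a list of three; "hand": the opening, from 0 (shut) to 1 (fully open). A call has 1 to 10 rows; each row is the pose to reach, as a shift and turn from the pose commanded when the call began; what a row does not reach only later rows make up. A row lasts 1/12 s, in which the tool goes at most 41.7 mm and 7.16 degrees, less where a joint would pass 70% of its speed; a pose out of reach is approached as far as the arm can. A call with a number of a shift or a turn outside -1 to 1 is refused whole. A call with a gripper value outside its range is refused whole. The fingers move at their own pace and stop on an object; "newtons" is the grip in N (left out, the last holds). Time passes only in rows, so rows that repeat a pose let the fingers close. It gives the time, the measured TCP pose, the force, the opening and the grip force at its end, in the units of the state.
- env.state(): the state, without advancing time (a new reading comes with each control period).
- viewer.grab_frame(name): name is "side" or "top" or "wrist"; returns a dict with "pixels" (480x640x3 uint8, red, green, blue), "camera_matrix" (3x3 intrinsics, pixels), "R" (3x3) and "t" (3): a world point X has camera coordinates R X + t; the wrist camera has in their place "mount" (4x4, takes a point from camera to tool coordinates, whose origin is the TCP and whose axes are the flange's). Camera axes: x right, y down, z forward; pixel columns grow to the right and rows downward; lengths in mm; the calibration is good to about 2 mm. The wrist camera is an equidistant fisheye: a pixel r from the principal point sees the ray r / f radians off the axis. A picture is of the moment at which its call begins: read the wrist's pose just before it. There is no depth.
- env.job_done(): hands the job in; it is judged then, once.
Trained networks look in a picture, given as the dict that the camera call returned (one of the last four; its "shot" number tells which), for a name from the list of things; names that differ only in an ending like _2 or _b are one class to them, and where a whole thing is asked for, a point or a joint stands for the part that bears it (a point fixed in the world has none). Each returns a list of dicts, best first, with "score" (0 to 1); they miss things now and then, are a little off and sometimes report something else, mostly with a low value. They report only what shows in the picture. A call takes as long as a camera call. They do not tell look-alikes from the thing itself.
- spotter.trace(picture, query): "mask" (480x640 bool, what is visible of it) and "box" ([centre column, centre row, width, height] in pixels, round what is visible of it).
- spotter.landmark_of(picture, query): "position" ([column, row] in pixels: a listed point, or the origin of a listed thing).
The state is a dict: "time_s": time; "qpos": joint angles; "qvel": joint speeds; "effort": joint torques, N m; "ee_pos": TCP position; "ee_rot": TCP orientation; "force": force on the tool from outside, world axes, zero at the start; "torque": the same for the moment, N m; "gripper_width": finger opening in mm; "gripper_force": force on a finger pad.
Only numpy, scipy, OpenCV 4.12 (cv2) and the standard library are available. Lean on these libraries where they do the work, as an engineer would, in place of code of your own. Each camera call takes 0.05 s, during which the arm holds its last target. There are 200 camera calls.

## Working session

There is one attempt and no reset: what is moved stays moved. The work goes in short steps, Python scripts to look and compute and a tool call to move; the robot and the scene stay as the last step left them, time stands still between calls to the robot, and variables do not carry over. Pictures are saved under pics/ and viewed, at most 10 in all, crops included, and the job is handed in when it is done.

Besides the shell and the picture viewer there is one more tool, called after "Request:" as name(argument=value, ...), one argument or row to a line, values as JSON. apply_moves: Moves the arm, as the interface text tells. Its arguments: {"type":"object","properties":{"delta_pos":{"type":"array"},"rot":{"type":"array"},"hand":{"type":"array"},"newtons":{"type":"number"}},"required":["delta_pos","rot","hand"]}

```bash
mkdir -p pics; ls
cat > h.py <<'E'
import numpy as np,cv2
from workcell import env,viewer,spotter
from scipy.spatial.transform import Rotation as Ro
def ray(p,px):
    u=np.linalg.inv(p["camera_matrix"])@[px[0],px[1],1.]
    R=np.array(p["R"]);t=np.array(p["t"]);return -R.T@t,R.T@u
def atz(p,px,z):
    c,d=ray(p,px);return c+d*(z-c[2])/d[2]
def wray(p,px,st):
    K=np.array(p["camera_matrix"]);v=np.array([(px[0]-K[0,2])/K[0,0],(px[1]-K[1,2])/K[1,1]])
    th=np.linalg.norm(v);d=np.r_[v/max(th,1e-9)*np.sin(th),np.cos(th)]
    M=np.array(p["mount"]);R=Ro.from_euler('xyz',st["ee_rot"],degrees=True).as_matrix()
    return np.array(st["ee_pos"])+R@M[:3,3],R@M[:3,:3]@d
def watz(p,px,z,st):
    c,d=wray(p,px,st);return c+d*(z-c[2])/d[2]
def save(p,n,box=None):
    im=p["pixels"][:,:,::-1]
    if box: im=im[box[1]:box[3],box[0]:box[2]]; im=cv2.resize(im,None,fx=box[4],fy=box[4])
    cv2.imwrite("pics/"+n+".png",im)
E
python3 - <<'E'
from h import *
print(env.state(),env.hold_point_z)
a=viewer.grab_frame("top");b=viewer.grab_frame("side")
save(a,"top");save(b,"side")
Z=dict(case=0,clamp=0,cover_handle=71,blade_grip=29,mouth=40,blade_tip=7,driver=0,multimeter=0,bottle=0,spool=0,brush=0,phone=0,parts_tray=0)
for n,z in Z.items():
  for p,l in((a,'top'),(b,'side')):
    for r in spotter.landmark_of(p,n)[:3]:
      print(n,l,np.round(r["position"]),round(r["score"],2),np.round(atz(p,r["position"],z)))
E
```

```text
pics
{'time_s': 0.0, 'qpos': array([ 7.38554377e+01,  1.83485246e+01,  8.97074806e+01, -4.22281670e-04,
        7.20432787e+01, -1.14735058e+00]), 'qvel': array([-0.02475094,  0.02308083, -0.03541526, -0.00536365,  0.00373258,
       -0.0650815 ]), 'effort': array([-1.33182635e-03, -4.12444532e+01, -2.31967592e+01,  7.25271623e-02,
        4.60960774e-02, -1.73750946e-04]), 'ee_pos': array([148.66577784, 554.9144319 , 213.14424245]), 'ee_rot': array([-1.79900728e+02, -1.58662476e-03,  1.65002917e+02]), 'force': array([-0.56882391,  0.01608961, -0.55396091]), 'torque': array([ 0.01973305,  0.03338242, -0.03648278]), 'gripper_force': 0.0, 'gripper_width': 90.88923505804051} 18.8
case top [405. 236.] 0.97 [ 585. -199.    0.]
case side [236. 229.] 0.76 [ 590. -196.    0.]
case side [335. 232.] 0.54 [404. -17.   0.]
case side [258. 328.] 0.39 [767. 138.   0.]
clamp top [230. 238.] 0.96 [589. 237.   0.]
clamp top [414. 346.] 0.9 [ 314. -210.    0.]
clamp top [175. 346.] 0.8 [327. 368.   0.]
clamp side [312. 193.] 0.91 [ 320. -204.    0.]
clamp side [480. 292.] 0.87 [318. 370.   0.]
clamp s
[... 817 characters left out ...]
ide [209. 291.] 0.61 [781. -31.   0.]
multimeter side [237. 228.] 0.46 [ 586. -198.    0.]
bottle top [394. 169.] 0.61 [ 759. -179.    0.]
bottle top [227. 246.] 0.2 [568. 244.   0.]
bottle side [181. 257.] 0.72 [ 761. -182.    0.]
spool top [272. 172.] 0.87 [758. 131.   0.]
spool side [257. 330.] 0.63 [774. 141.   0.]
brush top [128. 284.] 0.97 [479. 488.   0.]
brush side [483. 357.] 0.96 [481. 493.   0.]
phone top [329. 306.] 0.89 [416.  -7.   0.]
phone top [402. 236.] 0.26 [ 585. -191.    0.]
phone side [332. 234.] 0.63 [414. -16.   0.]
parts_tray top [511. 296.] 0.59 [ 429. -451.    0.]
parts_tray side [228. 176.] 0.57 [ 444. -444.    0.]
parts_tray side [209. 291.] 0.49 [781. -28.   0.]
```

View pics/top.png

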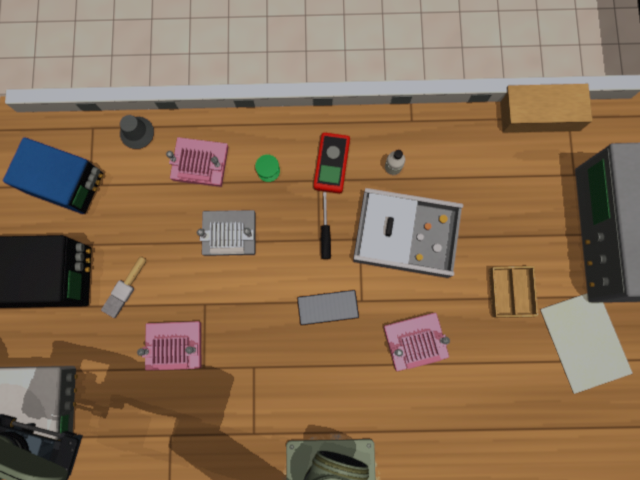

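View pics/side.png

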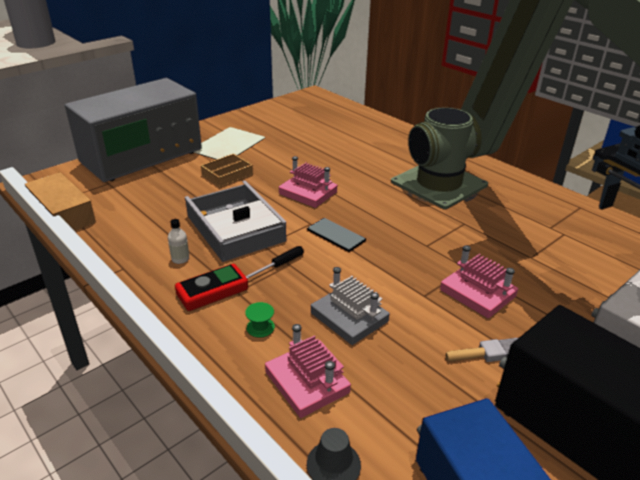

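The top view shows the grey case at about (408,233) with its cover on the left (+y) and slightly open, and the handle at (389,226). The grey clamp is at (229,233). The pink ones are look-alikes. The side view agrees. I'm moving towards the case.

Request:
apply_moves(
  delta_pos=[
    [1, -1, 0.3],
    [1, -1, 0.3],
    [1, -1, 0.3],
    [1, -1, 0.3],
    [1, -1, 0.3],
  ],
  rot=[
    [0, 0, 0],
    [0, 0, 0],
    [0, 0, 0],
    [0, 0, 0],
    [0, 0, 0],
  ],
  hand=[1, 1, 1, 1, 1],
)

```text
time_s: 1.82
ee_pos: [272.5, 432.1, 251.7]
ee_rot: [179.9, 0.2, 164.8]
force: [0.1, 0.0, 0.1]
gripper_width: 91.2
gripper_force: 0.0
```

Request:
apply_moves(
  delta_pos=[
    [1, -1, 0],
    [1, -1, 0],
    [1, -1, 0],
    [1, -1, 0],
    [1, -1, 0],
  ],
  rot=[
    [0, 0, 0],
    [0, 0, 0],
    [0, 0, 0],
    [0, 0, 0],
    [0, 0, 0],
  ],
  hand=[1, 1, 1, 1, 1],
)

```text
time_s: 2.23
ee_pos: [392.7, 311.4, 250.0]
ee_rot: [-179.9, 0.2, 164.7]
force: [0.1, 0.4, 0.7]
gripper_width: 90.8
gripper_force: 0.0
```

Request:
apply_moves(
  delta_pos=[
    [1, -1, 0],
    [1, -1, 0],
    [1, -1, 0],
    [1, -1, 0],
    [1, -1, 0],
  ],
  rot=[
    [0, 0, 0],
    [0, 0, 0],
    [0, 0, 0],
    [0, 0, 0],
    [0, 0, 0],
  ],
  hand=[1, 1, 1, 1, 1],
)

```text
time_s: 2.65
ee_pos: [512.9, 191.6, 249.5]
ee_rot: [-179.9, 0.2, 164.7]
force: [0.4, 0.3, 1.0]
gripper_width: 91.2
gripper_force: 0.0
```

Run:
```python
from h import *
st=env.state();print(st["time_s"],st["ee_pos"],st["ee_rot"],st["qpos"])
w=viewer.grab_frame("wrist");save(w,"w1")
for n,z in dict(clamp=0,mouth=40).items():
    for r in spotter.landmark_of(w,n)[:3]: print(n,np.round(r["position"]),round(r["score"],2),np.round(watz(w,r["position"],z,st),1))
```

```text
2.65 [512.944134   191.64418437 249.53185566] [-1.79918562e+02  1.77614687e-01  1.64709781e+02] [ 19.38612167  14.5984058   89.75701112  -0.17351774  75.54491309
 -55.28036506]
clamp [377. 247.] 0.96 [584.2 238.8   0. ]
clamp [ 18. 150.] 0.69 [ 311.8 -212.2   -0. ]
clamp [426.   0.] 0.6 [312.3 368.8   0. ]
mouth [378. 234.] 0.65 [556. 240.  40.]
```

View pics/w1.png

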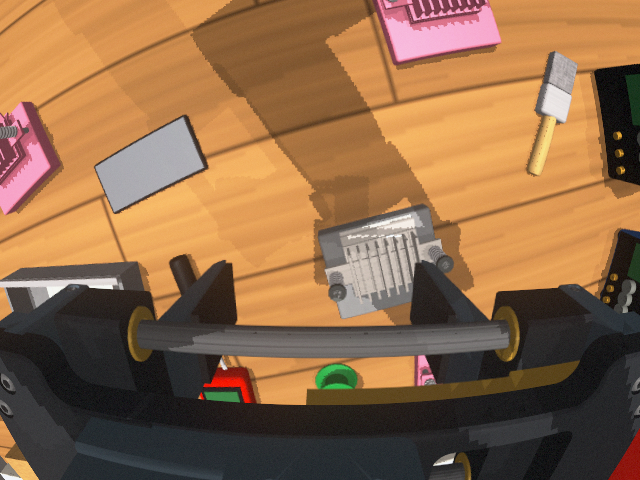

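The wrist view shows the grey clamp at (380,262), its post tops at (338,292) and (443,263), and its flared mouth at (375,230), on the robot side. Next I go over the case.

Request:
apply_moves(
  delta_pos=[
    [0.3, -1, 0],
    [0.3, -1, 0],
    [0.3, -1, 0],
    [0.3, -1, 0],
  ],
  rot=[
    [0, 0, 0.07],
    [0, 0, 0.07],
    [0, 0, 0.07],
    [0, 0, 0.07],
  ],
  hand=[1, 1, 1, 1],
)

```text
time_s: 3.13
ee_pos: [545.6, 71.6, 250.0]
ee_rot: [-179.8, 0.1, 170.8]
force: [-0.7, 1.2, -0.5]
gripper_width: 91.1
gripper_force: 0.0
```

Request:
apply_moves(
  delta_pos=[
    [0.3, -1, 0],
    [0.3, -1, 0],
    [0.3, -1, 0],
    [0.3, -1, 0],
  ],
  rot=[
    [0, 0, 0],
    [0, 0, 0],
    [0, 0, 0],
    [0, 0, 0],
  ],
  hand=[1, 0.6, 0.6, 0.6],
)

```text
time_s: 3.47
ee_pos: [582.1, -48.4, 249.7]
ee_rot: [-179.8, 0.1, 170.8]
force: [0.1, 1.2, -0.2]
gripper_width: 74.2
gripper_force: 0.0
```

Request:
apply_moves(
  delta_pos=[
    [0, -0.6, 0],
    [0, -0.6, 0],
    [0, -0.6, 0],
    [0, -0.6, 0],
  ],
  rot=[
    [0, 0, 0],
    [0, 0, 0],
    [0, 0, 0],
    [0, 0, 0],
  ],
  hand=[0.6, 0.6, 0.6, 0.6],
)

```text
time_s: 3.8
ee_pos: [580.6, -115.2, 249.9]
ee_rot: [179.9, -0.0, 171.0]
force: [-0.0, -0.3, 0.8]
gripper_width: 54.5
gripper_force: 0.0
```

Run:
```python
from h import *
st=env.state();print(st["time_s"],st["ee_pos"],st["ee_rot"],st["gripper_width"])
w=viewer.grab_frame("wrist");save(w,"w2")
for n,z in dict(case=0,cover_handle=71,driver=0,blade_grip=29).items():
    for r in spotter.landmark_of(w,n)[:3]: print(n,np.round(r["position"]),round(r["score"],2),np.round(watz(w,r["position"],z,st),1))
m=spotter.trace(w,"cover_handle")
for q in m[:2]: print(q["box"],q["score"])
```

```text
3.8 [ 580.57906619 -115.24489084  249.8919795 ] [ 1.79922806e+02 -3.61089358e-02  1.70981933e+02] 54.54311961352536
case [252. 218.] 0.78 [ 587.  -200.5    0. ]
cover_handle [292. 234.] 0.58 [ 594.6 -149.    71. ]
driver [423. 216.] 0.65 [ 6.158e+02 -4.000e-01  0.000e+00]
[250.3, 227.2, 226.0, 167.9] 0.71
[292.1, 227.9, 121.1, 152.5] 0.65
```

View pics/w2.png

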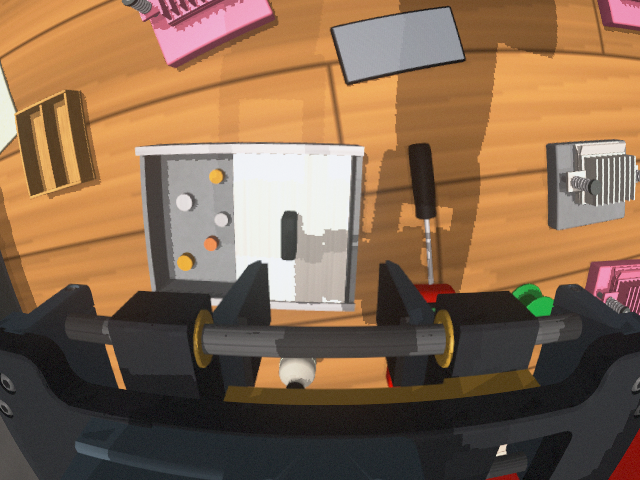

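The handle shows at (289,234) and the rim's near corners at (137,151) and (363,149), so the case is nearly square to the tool. The cover is slightly open, with a driver at (425,215).

Run:
```python
from h import *
w=viewer.grab_frame("wrist")
st=env.state()
def Y(a,b):
    d=b-a; return np.round(a,1),np.round(b,1),np.linalg.norm(d),np.degrees(np.arctan2(-d[0],d[1]))
print("rim",Y(watz(w,(137,151),59,st),watz(w,(363,149),59,st)))
print("hand",[np.round(watz(w,p,86,st),1) for p in((285,212),(298,212),(283,258),(296,259))])
s=dict(ee_pos=[512.944,191.644,249.53],ee_rot=[-179.92,.178,164.71])
print("post",Y(watz(w,(338,291),92,s),watz(w,(443,263),92,s)))
print("base",Y(watz(w,(320,236),20,s),watz(w,(428,206),20,s)))
```

```text
rim (array([ 483.1, -298.6,   59. ]), array([524.8, -67.6,  59. ]), np.float64(234.72717375749392), np.float64(-10.227190210086352))
hand [array([ 569.6, -149.6,   86. ]), array([ 571.5, -137.7,   86. ]), array([ 613.7, -159.8,   86. ]), array([ 616.6, -147.6,   86. ])]
post (array([585.7, 186.1,  92. ]), array([585.6, 292.6,  92. ]), np.float64(106.56681791949829), np.float64(0.029990868202073247))
base (array([547.7, 177.8,  20. ]), array([545.8, 304.7,  20. ]), np.float64(126.8965195831007), np.float64(0.8567291417563024))
```

Request:
apply_moves(
  delta_pos=[
    [0.105, -0.28, -0.3],
    [0.105, -0.28, -0.6],
    [0.105, -0.28, -0.9],
    [0.105, -0.28, -0.9],
  ],
  rot=[
    [0, 0, -0.012],
    [0, 0, -0.012],
    [0, 0, -0.012],
    [0, 0, -0.012],
  ],
  hand=[0.55, 0.55, 0.55, 0.55],
  newtons=20,
)

```text
time_s: 4.48
ee_pos: [588.4, -148.8, 134.3]
ee_rot: [179.9, -0.9, 170.0]
force: [-1.2, 0.5, -1.2]
gripper_width: 50.3
gripper_force: 0.0
```

Request:
apply_moves(
  delta_pos=[
    [0, 0, -0.3],
    [0, 0, -0.5],
    [0, 0, -0.63],
    [0, 0, -0.63],
    [0, 0, -0.63],
    [0, 0, -0.63],
    [0, 0, -0.63],
    [0, 0, -0.63],
    [0, 0, -0.63],
    [0, 0, -0.63],
  ],
  rot=[
    [0, 0, 0],
    [0, 0, 0],
    [0, 0, 0],
    [0, 0, 0],
    [0, 0, 0],
    [0, 0, 0],
    [0, 0, 0],
    [0, 0, 0],
    [0, 0, 0],
    [0, 0, 0],
  ],
  hand=[0.55, 0.55, 0.55, 0.55, 0.05, 0.05, 0.05, 0.05, 0.05, 0.05],
  newtons=20,
)

```text
time_s: 5.32
ee_pos: [593.9, -150.4, 67.3]
ee_rot: [-180.0, 0.1, 170.0]
force: [-1.1, 0.4, 3.5]
gripper_width: 14.1
gripper_force: 20.0
```

Request:
apply_moves(
  delta_pos=[
    [-0.02, -0.12, 0],
    [-0.042, -0.24, 0],
    [-0.063, -0.36, 0],
    [-0.085, -0.48, 0],
    [-0.106, -0.6, 0],
    [-0.127, -0.72, 0],
    [-0.145, -0.82, 0],
    [-0.157, -0.887, 0],
    [-0.157, -0.887, 0],
    [-0.157, -0.887, 0],
  ],
  rot=[
    [0, 0, 0],
    [0, 0, 0],
    [0, 0, 0],
    [0, 0, 0],
    [0, 0, 0],
    [0, 0, 0],
    [0, 0, 0],
    [0, 0, 0],
    [0, 0, 0],
    [0, 0, 0],
  ],
  hand=[0.05, 0.05, 0.05, 0.05, 0.05, 0.05, 0.05, 0.05, 0.05, 0.05],
)

```text
time_s: 6.15
ee_pos: [573.6, -255.8, 67.2]
ee_rot: [179.8, -0.1, 169.8]
force: [-2.4, 7.2, 7.4]
gripper_width: 13.9
gripper_force: 20.0
```

Request:
apply_moves(
  delta_pos=[
    [-0.006, -0.033, 0],
    [-0.006, -0.033, 0],
    [-0.006, -0.033, 0],
  ],
  rot=[
    [0, 0, 0],
    [0, 0, 0],
    [0, 0, 0],
  ],
  hand=[0.05, 0.05, 0.05],
)

```text
time_s: 6.4
ee_pos: [573.6, -255.8, 67.1]
ee_rot: [179.4, -0.1, 169.8]
force: [0.1, 17.0, 9.2]
gripper_width: 13.8
gripper_force: 20.0
```

Request:
apply_moves(
  delta_pos=[
    [0, 0, 0],
    [0, 0, 0],
    [0, 0, 0],
    [0, 0, 0.3],
    [0, 0, 0.6],
    [0, 0, 0.95],
    [0, 0, 0.95],
    [0, 0, 0.95],
  ],
  rot=[
    [0, 0, 0],
    [0, 0, 0],
    [0, 0, 0],
    [0, 0, 0],
    [0, 0, 0],
    [0, 0, 0],
    [0, 0, 0],
    [0, 0, 0],
  ],
  hand=[0.4, 0.4, 0.4, 0.4, 0.4, 0.4, 0.4, 0.4],
)

```text
time_s: 7.07
ee_pos: [575.1, -262.5, 183.4]
ee_rot: [-179.8, 0.4, 170.0]
force: [0.5, -0.1, -1.1]
gripper_width: 36.3
gripper_force: 0.0
```

Request:
apply_moves(
  delta_pos=[
    [0.15, 0.3, 0.3],
    [0.3, 0.6, 0.4],
    [0.4, 0.9, 0.4],
    [0.4, 1, 0.4],
    [0.4, 1, 0.4],
    [0.4, 1, 0.4],
  ],
  rot=[
    [0, 0, 0],
    [0, 0, 0],
    [0, 0, 0],
    [0, 0, 0],
    [0, 0, 0],
    [0, 0, 0],
  ],
  hand=[0.4, 0.4, 0.4, 0.4, 0.4, 0.4],
)

```text
time_s: 7.57
ee_pos: [621.3, -140.3, 226.6]
ee_rot: [-180.0, -0.2, 170.1]
force: [-0.3, -0.6, -0.8]
gripper_width: 36.4
gripper_force: 0.0
```

Run:
```python
from h import *
st=env.state();print(st["time_s"],st["ee_pos"],st["ee_rot"],st["gripper_width"])
w=viewer.grab_frame("wrist");save(w,"w3")
for n,z in dict(case=0,cover_handle=71,blade_grip=29,blade_tip=7).items():
    for r in spotter.landmark_of(w,n)[:3]: print(n,np.round(r["position"]),round(r["score"],2),np.round(watz(w,r["position"],z,st),1))
a=viewer.grab_frame("top");b=viewer.grab_frame("side")
for n,z in dict(blade_grip=29,blade_tip=7).items():
  for p,l in((a,'top'),(b,'side')):
    for r in spotter.landmark_of(p,n)[:2]:
      print(n,l,np.round(r["position"]),round(r["score"],2),np.round(atz(p,r["position"],z)))
```

```text
7.5667 [ 621.31592488 -140.29088872  226.59126723] [-1.79951149e+02 -1.71385596e-01  1.70089810e+02] 36.438168623646234
case [262. 185.] 0.79 [ 586.8 -201.9    0. ]
cover_handle [195. 194.] 0.93 [ 575.  -253.2   71. ]
blade_grip [307. 138.] 0.76 [ 545.6 -143.4   29. ]
blade_tip [311. 234.] 0.95 [ 648.8 -158.9    7. ]
blade_grip side [260. 225.] 0.94 [ 556. -136.   29.]
blade_grip side [363. 295.] 0.37 [552. 229.  29.]
blade_tip top [510. 291.] 0.5 [ 443. -449.    7.]
blade_tip side [224. 242.] 0.95 [ 651. -160.    7.]
```

View pics/w3.png

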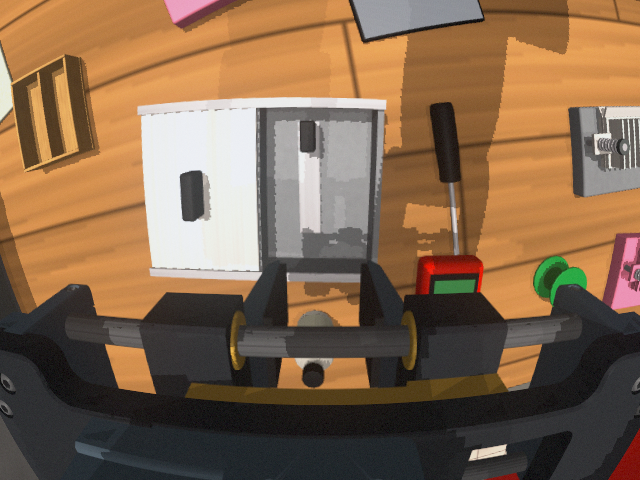

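The cover is fully open against its stop, with its handle at (192,195). The blade lies in the exposed compartment with its grip at (307,137) and its tip at (311,232). I'm moving above the grip for one closer look.

Request:
apply_moves(
  delta_pos=[
    [-0.3, 0, -0.2],
    [-0.6, -0.02, -0.5],
    [-0.62, -0.02, -0.6],
    [-0.62, -0.02, -0.6],
  ],
  rot=[
    [0, 0, 0.01],
    [0, 0, 0.01],
    [0, 0, 0.01],
    [0, 0, 0.01],
  ],
  hand=[0.45, 0.45, 0.45, 0.45],
)

```text
time_s: 8.45
ee_pos: [542.0, -142.1, 152.6]
ee_rot: [179.9, -0.6, 170.8]
force: [-0.8, 0.3, -0.8]
gripper_width: 41.4
gripper_force: 0.0
```

Run:
```python
from h import *
st=env.state();print(st["time_s"],st["ee_pos"],st["ee_rot"],st["gripper_width"])
w=viewer.grab_frame("wrist");save(w,"w4",(170,100,470,320,2.5))
for n,z in dict(blade_grip=29,blade_tip=7).items():
    for r in spotter.landmark_of(w,n)[:3]: print(n,np.round(r["position"]),round(r["score"],2),np.round(watz(w,r["position"],z,st),1))
for q in spotter.trace(w,"blade_grip")[:2]: print(q["box"],q["score"])
```

```text
8.45 [ 541.96699211 -142.11155843  152.57807357] [179.93605152  -0.59737974 170.79452666] 41.365751897463106
blade_grip [326. 232.] 0.88 [ 542.8 -140.    29. ]
blade_grip [268. 275.] 0.31 [ 573.2 -195.4   29. ]
blade_tip [323. 331.] 0.83 [ 647.6 -159.4    7. ]
```

View pics/w4.png

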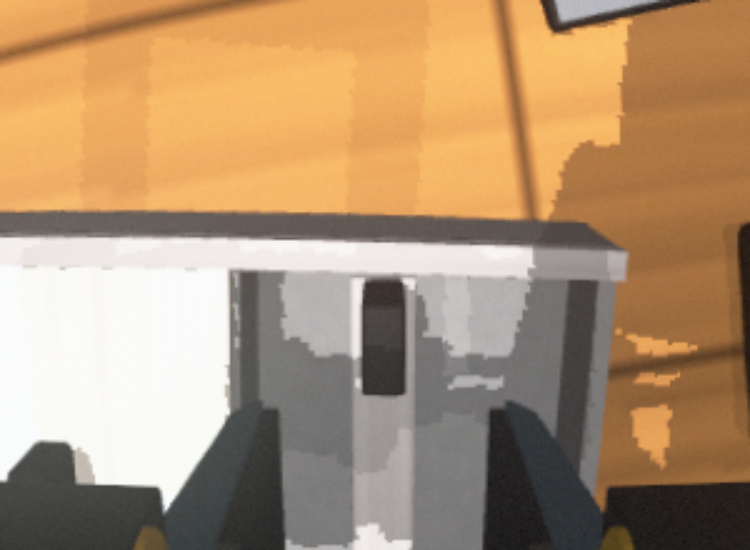

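The grip is at about (323,234) in the full frame, centred between the fingers, and its grip-to-tip length checks out at about 105. I'm descending to grip it.

Request:
apply_moves(
  delta_pos=[
    [-0.02, 0.008, -0.25],
    [-0.02, 0.008, -0.5],
    [-0.02, 0.008, -0.75],
    [-0.02, 0.008, -0.9],
    [-0.02, 0.008, -0.9],
    [-0.02, 0.008, -0.9],
  ],
  rot=[
    [0, 0, -0.007],
    [0, 0, -0.007],
    [0, 0, -0.007],
    [0, 0, -0.007],
    [0, 0, -0.007],
    [0, 0, -0.007],
  ],
  hand=[0.45, 0.45, 0.45, 0.45, 0.45, 0.45],
)

```text
time_s: 9.15
ee_pos: [546.7, -142.2, 48.9]
ee_rot: [180.0, 0.1, 170.3]
force: [-0.4, -1.0, 0.2]
gripper_width: 41.0
gripper_force: 0.0
```

Request:
apply_moves(
  delta_pos=[
    [-0.015, 0.005, -0.15],
    [-0.015, 0.005, -0.27],
    [-0.015, 0.005, -0.27],
    [-0.015, 0.005, -0.27],
    [-0.015, 0.005, -0.27],
    [-0.015, 0.005, -0.27],
    [-0.015, 0.005, -0.27],
    [-0.015, 0.005, -0.27],
    [-0.015, 0.005, -0.27],
    [-0.015, 0.005, -0.27],
  ],
  rot=[
    [0, 0, 0],
    [0, 0, 0],
    [0, 0, 0],
    [0, 0, 0],
    [0, 0, 0],
    [0, 0, 0],
    [0, 0, 0],
    [0, 0, 0],
    [0, 0, 0],
    [0, 0, 0],
  ],
  hand=[0.45, 0.45, 0.45, 0.1, 0.1, 0.1, 0.1, 0.1, 0.1, 0.1],
  newtons=40,
)

```text
time_s: 9.98
ee_pos: [544.1, -141.6, 17.1]
ee_rot: [-180.0, 0.1, 170.2]
force: [-0.7, 0.9, 6.1]
gripper_width: 13.8
gripper_force: 40.0
```

Request:
apply_moves(
  delta_pos=[
    [0, 0, 0.1],
    [0, 0, 0.3],
    [0, 0, 0.6],
    [0, 0, 0.9],
    [0, 0, 1],
    [0, 0, 1],
    [0, 0, 1],
  ],
  rot=[
    [0, 0, 0],
    [0, 0, 0],
    [0, 0, 0],
    [0, 0, 0],
    [0, 0, 0],
    [0, 0, 0],
    [0, 0, 0],
  ],
  hand=[0.1, 0.1, 0.1, 0.1, 0.1, 0.1, 0.1],
)

```text
time_s: 10.57
ee_pos: [543.0, -141.3, 135.9]
ee_rot: [180.0, 0.0, 170.2]
force: [0.7, -0.8, -2.2]
gripper_width: 13.5
gripper_force: 40.0
```

Request:
apply_moves(
  delta_pos=[
    [-0.25, 0.2, 0],
    [-0.5, 0.4, 0],
    [-0.75, 0.6, 0],
    [-1, 0.8, 0],
    [-1, 1, 0],
    [-1, 1, 0],
  ],
  rot=[
    [0, 0, 0.03],
    [0, 0, 0.06],
    [0, 0, 0.09],
    [0, 0, 0.12],
    [0, 0, 0.12],
    [0, 0, 0.12],
  ],
  hand=[0.1, 0.1, 0.1, 0.1, 0.1, 0.1],
)

```text
time_s: 11.07
ee_pos: [419.5, -18.5, 133.9]
ee_rot: [179.9, -0.3, -179.3]
force: [-0.0, 0.4, -1.1]
gripper_width: 13.8
gripper_force: 40.0
```

Request:
apply_moves(
  delta_pos=[
    [0, 0.25, 0],
    [0, 0.5, 0],
    [0, 0.75, 0],
    [0, 1, 0],
    [0, 1, 0],
  ],
  rot=[
    [0, 0, 0],
    [0, 0, 0],
    [0, 0, 0],
    [0, 0, 0],
    [0, 0, 0],
  ],
  hand=[0.1, 0.1, 0.1, 0.1, 0.1],
)

```text
time_s: 11.48
ee_pos: [423.0, 102.0, 134.4]
ee_rot: [179.9, -0.1, -179.2]
force: [0.9, 1.1, -1.1]
gripper_width: 13.7
gripper_force: 40.0
```

Request:
apply_moves(
  delta_pos=[
    [0, 0.25, 0],
    [0, 0.5, 0],
    [0, 0.75, 0],
    [0, 1, 0],
    [0, 1, 0],
    [0, 1, 0],
  ],
  rot=[
    [0, 0, 0],
    [0, 0, 0],
    [0, 0, 0],
    [0, 0, 0],
    [0, 0, 0],
    [0, 0, 0],
  ],
  hand=[0.1, 0.1, 0.1, 0.1, 0.1, 0.1],
)

```text
time_s: 11.98
ee_pos: [422.9, 218.7, 134.3]
ee_rot: [-179.9, -0.2, -179.3]
force: [0.3, -0.8, -1.2]
gripper_width: 13.8
gripper_force: 40.0
```

Run:
```python
from h import *
st=env.state();print(st["time_s"],st["ee_pos"],st["ee_rot"],st["gripper_width"],st["qpos"])
w=viewer.grab_frame("wrist");save(w,"w5")
zb=st["ee_pos"][2]-12
for n,z in dict(blade_grip=zb+24,blade_tip=zb+2,clamp=0,mouth=40).items():
    for r in spotter.landmark_of(w,n)[:2]: print(n,np.round(r["position"]),round(r["score"],2),np.round(watz(w,r["position"],z,st),1))
```

```text
11.9833 [422.90341374 218.66890727 134.32585859] [-1.79895947e+02 -1.54422693e-01 -1.79302562e+02] 13.841965158279928 [ 2.59776731e+01  1.35897008e+01  1.08950642e+02 -3.33154722e-02
  5.76437308e+01 -6.47020299e+01]
clamp [500. 113.] 0.59 [318.  370.7   0. ]
mouth [521.  73.] 0.72 [286.7 369.7  40. ]
```

View pics/w5.png

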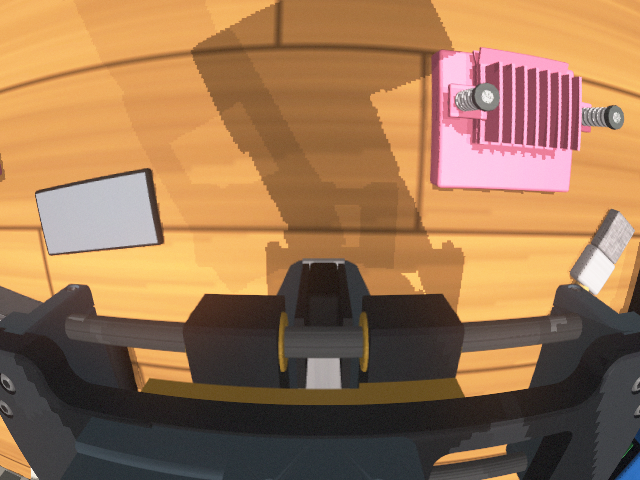

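The wrist camera sees the blade held straight at (323,375), but the clamp is hidden. I'm going down in front of the mouth and measuring with the fixed cameras.

Request:
apply_moves(
  delta_pos=[
    [-0.08, 0.17, 0],
    [-0.08, 0.17, -0.3],
    [-0.08, 0.17, -0.6],
    [-0.08, 0.17, -0.67],
    [-0.08, 0.17, -0.67],
    [-0.08, 0.17, -0.67],
    [-0.08, 0.17, -0.67],
  ],
  rot=[
    [0, 0, -0.008],
    [0, 0, -0.008],
    [0, 0, -0.008],
    [0, 0, -0.008],
    [0, 0, -0.008],
    [0, 0, -0.008],
    [0, 0, -0.008],
  ],
  hand=[0.1, 0.1, 0.1, 0.1, 0.1, 0.1, 0.1],
)

```text
time_s: 12.82
ee_pos: [415.2, 239.3, 57.2]
ee_rot: [179.9, 0.2, 179.8]
force: [0.1, 0.2, -0.9]
gripper_width: 14.0
gripper_force: 40.0
```

Run:
```python
from h import *
st=env.state();print(st["time_s"],st["ee_pos"],st["ee_rot"],st["force"])
a=viewer.grab_frame("top");b=viewer.grab_frame("side")
zb=st["ee_pos"][2]-12
for n,z in dict(blade_tip=zb+2,mouth=40,clamp=0,blade_grip=zb+24).items():
  P=[]
  for p,l in((a,'top'),(b,'side')):
    for r in spotter.landmark_of(p,n)[:3]:
      x=atz(p,r["position"],z)
      if abs(x[0]-540)<150 and abs(x[1]-239)<40: print(n,l,np.round(r["position"],1),round(r["score"],2),np.round(x,1))
A=cv2.resize(a["pixels"][190:280,160:280],None,fx=4,fy=4,interpolation=2)
B=cv2.resize(b["pixels"][235:355,290:450],None,fx=4,fy=4,interpolation=2)[:480]
A=cv2.copyMakeBorder(A,0,120,0,0,cv2.BORDER_CONSTANT)[:, :480]
o=np.hstack([A,B]);o=cv2.resize(o,None,fx=.71,fy=.71);cv2.imwrite("pics/pre.png",o[:,:,::-1]);print(o.shape)
```

```text
12.8167 [415.17569089 239.33431465  57.21417493] [1.79904224e+02 1.70492801e-01 1.79827538e+02] [ 0.09627706  0.22506921 -0.91742618]
blade_tip top [227.9 266.9] 0.7 [509.8 234.5  47.2]
blade_tip side [374.2 285.5] 0.6 [528.1 237.3  47.2]
mouth top [227.4 249.1] 0.69 [554.3 237.2  40. ]
mouth side [365.  292.1] 0.94 [552.4 234.1  40. ]
clamp side [354.  315.5] 0.59 [589.9 241.4   0. ]
blade_grip side [406.6 259. ] 0.92 [426.9 237.8  69.2]
(341, 795, 3)
```

View pics/pre.png

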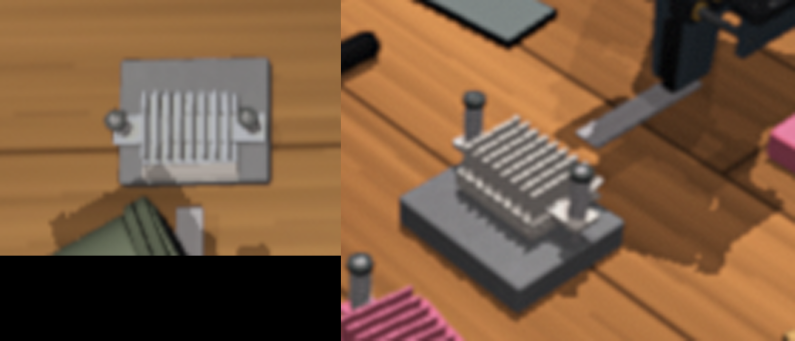

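Top view: the blade tip is at about (227,263) in the full frame, in line with the fins, with the clamp's front lips at row ~250. Side view: the blade sits just above mouth height. I'm lowering 5 mm and entering slowly.

Request:
apply_moves(
  delta_pos=[
    [0, 0, -0.04],
    [0, 0, -0.04],
    [0, 0, -0.04],
    [0.06, 0, -0.04],
    [0.12, 0, -0.04],
    [0.18, 0, -0.04],
    [0.24, 0, -0.04],
    [0.29, 0, -0.04],
    [0.29, 0, -0.04],
    [0.29, 0, -0.04],
  ],
  rot=[
    [0, 0, 0],
    [0, 0, 0],
    [0, 0, 0],
    [0, 0, 0],
    [0, 0, 0],
    [0, 0, 0],
    [0, 0, 0],
    [0, 0, 0],
    [0, 0, 0],
    [0, 0, 0],
  ],
  hand=[0.1, 0.1, 0.1, 0.1, 0.1, 0.1, 0.1, 0.1, 0.1, 0.1],
  newtons=50,
)

```text
time_s: 14.15
ee_pos: [448.8, 238.8, 50.6]
ee_rot: [-180.0, -0.0, 179.8]
force: [-0.4, 0.6, -1.1]
gripper_width: 13.7
gripper_force: 50.0
```

Request:
apply_moves(
  delta_pos=[
    [0, 0, 0.012],
    [0.02, 0, 0.012],
    [0.04, 0, 0.012],
    [0.06, 0, 0.012],
    [0.08, 0, 0.012],
    [0.1, 0, 0.012],
    [0.12, 0, 0.012],
    [0.14, 0, 0.012],
    [0.14, 0, 0.012],
    [0.14, 0, 0.012],
  ],
  rot=[
    [0, 0, 0],
    [0, 0, 0],
    [0, 0, 0],
    [0, 0, 0],
    [0, 0, 0],
    [0, 0, 0],
    [0, 0, 0],
    [0, 0, 0],
    [0, 0, 0],
    [0, 0, 0],
  ],
  hand=[0.1, 0.1, 0.1, 0.1, 0.1, 0.1, 0.1, 0.1, 0.1, 0.1],
)

```text
time_s: 14.98
ee_pos: [461.3, 238.1, 51.9]
ee_rot: [-179.9, -0.4, 179.8]
force: [-9.5, -1.2, 4.3]
gripper_width: 13.5
gripper_force: 50.0
```

Run:
```python
from h import *
F=[]
for i in range(3):
    b=viewer.grab_frame("side");s=env.state();F.append(np.r_[s["force"],s["torque"],s["ee_pos"],s["ee_rot"][:2]])
print(np.round(np.mean(F,0),2))
save(b,"ins",(290,235,450,355,4))
```

```text
[-9.8100e+00 -5.2000e-01  4.5400e+00 -6.0000e-02  1.4800e+00 -6.0000e-02
  4.6143e+02  2.3810e+02  5.1900e+01 -1.7988e+02 -4.4000e-01]
```

View pics/ins.png

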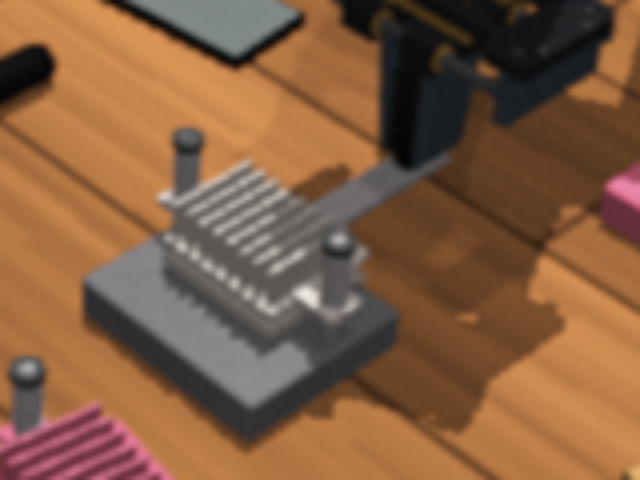

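The blade tip is in the mouth. The reaction is up and back, so the tip is riding the lower lip. I'm raising it a little and pushing on.

Request:
apply_moves(
  delta_pos=[
    [0, 0, 0.012],
    [0, 0, 0.015],
    [0.02, 0, 0.015],
    [0.04, 0, 0.015],
    [0.06, 0, 0.015],
    [0.08, 0, 0.015],
    [0.08, 0, 0.015],
    [0.08, 0, 0.015],
  ],
  rot=[
    [0, 0, 0],
    [0, 0, 0],
    [0, 0, 0],
    [0, 0, 0],
    [0, 0, 0],
    [0, 0, 0],
    [0, 0, 0],
    [0, 0, 0],
  ],
  hand=[0.1, 0.1, 0.1, 0.1, 0.1, 0.1, 0.1, 0.1],
)

```text
time_s: 15.8
ee_pos: [471.8, 238.1, 53.0]
ee_rot: [-179.9, -0.4, 179.8]
force: [-6.4, 0.2, -1.7]
gripper_width: 13.5
gripper_force: 50.0
```

Request:
apply_moves(
  delta_pos=[
    [0.03, 0, 0],
    [0.06, 0, 0],
    [0.09, 0, 0],
    [0.12, 0, 0],
    [0.15, 0, 0],
    [0.18, 0, 0],
    [0.2, 0, 0],
    [0.2, 0, 0],
    [0.2, 0, 0],
    [0.2, 0, 0],
  ],
  rot=[
    [0, 0, 0],
    [0, 0, 0],
    [0, 0, 0],
    [0, 0, 0],
    [0, 0, 0],
    [0, 0, 0],
    [0, 0, 0],
    [0, 0, 0],
    [0, 0, 0],
    [0, 0, 0],
  ],
  hand=[0.1, 0.1, 0.1, 0.1, 0.1, 0.1, 0.1, 0.1, 0.1, 0.1],
)

```text
time_s: 16.63
ee_pos: [496.2, 238.3, 53.0]
ee_rot: [-179.9, -0.3, 179.9]
force: [-5.2, -0.5, -2.6]
gripper_width: 13.9
gripper_force: 50.0
```

Run:
```python
from h import *
F=[]
for i in range(3):
    b=viewer.grab_frame("side");s=env.state();F.append(np.r_[s["force"],s["torque"],s["ee_pos"],s["ee_rot"][:2]])
print(s["time_s"],np.round(np.mean(F,0),2))
w=viewer.grab_frame("wrist");st=env.state()
a=viewer.grab_frame("top")
zb=s["ee_pos"][2]-12
for n,z in dict(blade_grip=zb+24,mouth=40,clamp=0).items():
  for p in(a,b):
    for r in spotter.landmark_of(p,n)[:3]:
      x=atz(p,r["position"],z)
      if abs(x[0]-540)<150 and abs(x[1]-239)<40: print(n,round(r["score"],2),np.round(x,1))
B=cv2.resize(b["pixels"][235:355,290:440],None,fx=3,fy=3,interpolation=2)
W=cv2.resize(w["pixels"],None,fx=.5,fy=.5)[:,:]; W=cv2.copyMakeBorder(W,0,120,0,0,cv2.BORDER_CONSTANT)
cv2.imwrite("pics/fin.png",np.hstack([B,W])[:,:,::-1])
```

```text
16.7833 [-4.8900e+00  3.2000e-01 -2.6600e+00  0.0000e+00  1.0300e+00 -4.0000e-02
  4.9615e+02  2.3824e+02  5.2950e+01 -1.7989e+02 -3.4000e-01]
blade_grip 0.52 [509.1 239.8  64.9]
mouth 0.63 [560.6 244.1  40. ]
mouth 0.91 [558.3 237.3  40. ]
```

View pics/fin.png

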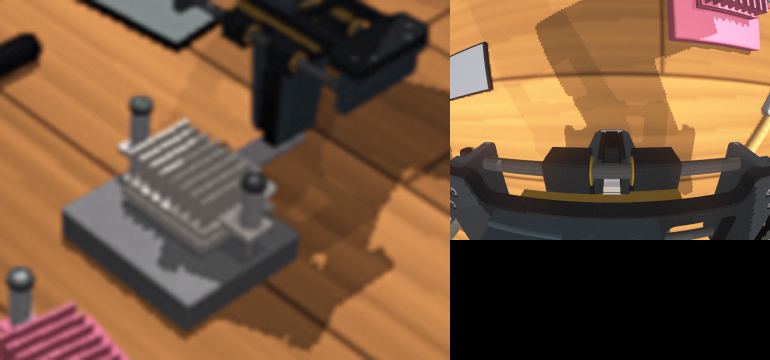

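The blade is in, the forces are balanced and steady, and the tip is an estimated 10–15 mm past the middle. Handing in.

```bash
python3 -c "
from workcell import env
print(env.job_done())"
```

```text
the job is handed in; nothing more can be done
None
```

The job is handed in, with no verdict returned: the cover is open against its stop, and the blade is held still in the clamp at 50 N grip, its tip an estimated 10–15 mm past the heat sink's middle, with both plates apparently bearing on it judging by the wrist force.

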